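Centre the reference ball on the gauge plinth and start the reading

TASK

The wobbly reference ball stands off-centre on the small round measuring plinth. With a fingertip, nudge it over with light taps until its foot stands wholly inside the ring marked in the middle of the plinth, without gripping, lifting or toppling it; then take the finger off it and press the button on the gauge box right down, and let it go. Leave the other things on the bench where they are.

Things in the scene. Friction and masses are not known exactly. Their poses are not given: they have to be found in the camera images.
- ref_ball: reference ball, loose, about 0.16 kg, 62 mm tall: white ceramic ball (26 mm, centre 49 mm up) on a 10 mm stem on a steel foot disc 36 mm across, 3 to 13 mm up. Below it only a 26 mm disc touches the plinth: it slides if pushed low on the foot disc, topples if pushed high or roughly (keep contact below 10 N; 1 to 2 N slides it). Origin: centre of the underside; z up along the stem.
- plinth_top (a point): centre of the flat top of the fixed round aluminium plinth, and of the thin black ring marked flush on it (48 mm inner diameter, 55 mm outer). The top is 96 mm across and 35 mm above the bench; a flange 112 mm across and 6 mm high runs round its base. z up.
- start (a joint): travel of the gauge box's only push button, m: 0 is up, 0.006 is fully down; a spring returns it; fully down takes about 4 N.
- start_top (a point): centre of the top face of that button: a round steel cap 26 mm across in a black housing, which moves straight down, on the robot's half of the top of the fixed grey gauge box (120 x 90 mm, 55 mm high, with a flat dark display on its far half).
- bin: black open parts bin, 120 x 90 mm, 50 mm high, blue plastic covers in it; loose, leave alone. Origin: centre of the underside.
- jar: small glass jar with black cap, 40 mm diameter, 50 mm tall; loose, leave alone. Origin: centre of the underside.
- phone: black phone lying flat, 72 x 150 x 9 mm, long along its y; loose, leave alone. Origin: centre of the underside.
- driver: screwdriver lying on the bench, 160 mm long along its x; loose, leave alone. Origin: under its middle.
Not all that is in view belongs to the job. There is more than one size of the ref_ball; the one meant has the size given above.

How it is judged:
By the outcome, as a careful person would: the job done as asked, in the order asked, and still so for the second after the job is handed in, with the robot touching nothing.
It also fails if it takes over 48 s, if anything falls off the work surface, if the arm or the gripper's body presses on something with over 40 N, if the wrist force passes 120 N, or if a joint passes its speed limit or range.

ROBOT

A 7-joint arm with a two-finger parallel gripper is mounted at the origin on the work surface. World frame = base frame: x ahead of the robot, y to its left, z up, the work surface at z = 0. Lengths are in mm, angles in rad, forces in N, time in s.
With the tool pointing down it reaches from about 350 to 900 mm from the base axis. Payload 8.1 kg.
Tool frame: the origin (TCP) lies at the centre of the arm's flange, where the gripper is bolted on; the fingertips stand 173 mm ahead of it and the grasp point (between the pads) lies 155 mm ahead of it (ctrl.tips_ahead is the distance from the TCP to the fingertips, in mm); z points along the fingers, y is the direction in which the jaws open and shut (so a half turn about z gives the same grasp; the last joint's range is limited). The gripper opens to 85 mm and grips with 20 to 120 N. Pads are 22 mm wide; open, the fingers measure 114 mm over their backs; the gripper's body (76 mm by 85 mm) begins 54 mm behind the grasp point. The pads swing forward as they close: fully open they stand 13 mm farther back than shut.
Start: joints at [-1.384, 0.434, 0.025, 1.573, -0.012, 1.134, -0.075], TCP at [178.624, 598.938, 404.723] pointing down, gripper open.
Joint ranges: [-2.62, 2.62], [-0.44, 2.09], [-1.27, 1.32], [0.08, 2.57], [-1.32, 4.46], [0.12, 2], [-2.74, 2.74]. Speed limits (rad/s): [2.22, 2.22, 3.01, 3.01, 3.14, 3.14, 3.14].

INTERFACE

Orientations are given as [roll, pitch, yaw] about the fixed x, y, z axes, in that order (R = Rz(yaw) Ry(pitch) Rx(roll)).
In Python, from bench import status, imaging, workorder, ctrl gives the robot as it stands. The module is installed in compiled form; this text tells all that it offers.
- The arm moves only by the tool move_arm, never from a script. Its argument "increments" is one flat list of numbers, 4 for each row, row after row: the shift along the tool's x, y, z in units of 60 mm (1.0 is 60 mm), then the turn about the tool's z in units of 8 degrees (1.0 is 8 degrees). In form: [x, y, z, turn, x, y, z, turn, ...]. A call has 1 to 20 rows; each row shifts and turns the commanded pose from where the row before left it, along the tool's axes as they then stand; what a row does not reach is not made up. A row lasts 1/8 s, in which the tool goes at most 62.5 mm and 10.7 degrees, less where a joint would pass 70% of its speed; a pose out of reach is approached as far as the arm can. A call is refused whole if a number of a shift passes 1 or a number of a turn 1, either way. A call with a gripper value outside its range is refused whole. "grip" is the finger opening in mm, from 0 to 85.4, set as the call begins (left out, the last holds). The fingers move at their own pace and stop on an object; "squeeze" is the grip in N (left out, the last holds). Time passes only in rows, so rows that do not move let the fingers close. It gives the time, the measured TCP pose, the force and the opening at its end, in the units of the state.
- status.sense(): the state, without advancing time (a new reading comes with each control period).
- imaging.capture(name): name is "scene" or "top" or "wrist"; returns a dict with "pixels" (384x512x3 uint8, blue, green, red), "z_map" (384x512 float32, mm along the optical axis (not along the pixel's ray), 0 where there is no reading), "fx", "fy", "cx", "cy" (pixels), "distortion" ([k1, k2, p1, p2, k3] as OpenCV has them; the pictures are not rectified), "rvec" (rotation vector, rad) and "tvec" (3), from world to camera coordinates, as OpenCV has them; the wrist camera has in their place "tool_from_camera" (4x4, takes a point from camera to tool coordinates, whose origin is the TCP and whose axes are the flange's). Camera axes: x right, y down, z forward; pixel columns grow to the right and rows downward; lengths in mm; the calibration is good to about 2 mm. A picture is of the moment at which its call begins: read the wrist's pose just before it.
- workorder.hand_in(): hands the job in, once; it reports no verdict.
Trained networks look in a picture, given as the dict that the camera call returned (one of the last four; its "shot" number tells which), for a name from the list of things; names that differ only in an ending like _2 or _b are one class to them, and where a whole thing is asked for, a point or a joint stands for the part that bears it (a point fixed in the world has none). Each returns a list of dicts, best first, with "conf" (0 to 1); they miss things now and then, are a little off and sometimes report something else, mostly with a low value. They report only what shows in the picture. A call takes as long as a camera call. They do not tell look-alikes from the thing itself.
- imaging.boxes_of(query, picture): "bbox" ([left, top, width, height] in pixels, round what is visible of it).
- imaging.silhouettes(query, picture): "mask" (384x512 bool, what is visible of it) and "bbox" ([left, top, width, height] in pixels, round what is visible of it).
The state is a dict: "clock": time; "joints": joint angles; "qd": joint speeds; "joint_torque": joint torques, N m; "tool_pos": TCP position; "ee_rot": TCP orientation; "force": force on the tool from outside, world axes, zero at the start; "ft_torque": the same for the moment, N m; "grip_width": opening from 0.0 (shut) to 1.0 (fully open).
Only numpy, scipy, OpenCV 4.12 (cv2) and the standard library are available. Lean on these libraries where they do the work, as an engineer would, in place of code of your own. Each camera call takes 0.05 s, during which the arm holds its last target. There are 200 camera calls.

## Working session

There is one attempt and no reset: what is moved stays moved. The work goes in short steps, Python scripts to look and compute and a tool call to move; the robot and the scene stay as the last step left them, time stands still between calls to the robot, and variables do not carry over. Pictures are saved under pics/ and viewed, about 8 in all and at most 12, crops included, and the job is handed in when it is done.

Besides the shell and the picture viewer there is one more tool, called after "Request:" as name(argument=value, ...) on one line, values as JSON. move_arm: Moves the arm, as the interface text tells. Its arguments: {"type":"object","properties":{"increments":{"type":"array"},"grip":{"type":"number"},"squeeze":{"type":"number"}},"required":["increments"]}

```bash
mkdir -p pics
cat > h.py <<'E'
import numpy as np, cv2
from bench import status, imaging, workorder, ctrl
from scipy.spatial.transform import Rotation as R
def K(p): return np.array([[p['fx'],0,p['cx']],[0,p['fy'],p['cy']],[0,0,1.]]), np.array(p['distortion'],float)
def ext(p,s=None):
    if 'rvec' in p:
        r=cv2.Rodrigues(np.array(p['rvec'],float))[0]; t=np.array(p['tvec'],float).ravel()
        return r.T,-r.T@t   # world from cam
    T=np.array(p['tool_from_camera']); Rt=R.from_euler('xyz',s['ee_rot']).as_matrix()
    return Rt@T[:3,:3], Rt@T[:3,3]+np.array(s['tool_pos'])
def cloud(p,s=None):
    k,d=K(p); v,u=np.mgrid[0:384,0:512]
    n=cv2.undistortPoints(np.stack([u.ravel(),v.ravel()],1).astype(float)[:,None],k,d)[:,0]
    z=p['z_map'].ravel(); c=np.c_[n*z[:,None],z]; r,t=ext(p,s)
    w=(c@r.T+t).reshape(384,512,3); w[p['z_map']==0]=np.nan
    return w
def onplane(p,uv,h,s=None):
    k,d=K(p); n=cv2.undistortPoints(np.array(uv,float).reshape(-1,1,2),k,d)[:,0]
    r,t=ext(p,s); q=np.c_[n,np.ones(len(n))]@r.T
    return t+q*((h-t[2])/q[:,2])[:,None]
E
cat > a.py <<'E'
from h import *
s=status.sense(); print(s); print(ctrl.tips_ahead)
for n in ('scene','top'):
    p=imaging.capture(n); cv2.imwrite(f'pics/{n}.png',p['pixels'])
    r,t=ext(p); print(n,'campos',t.round(),'axis',r[:,2].round(2),p['fx'])
    w=cloud(p)
    for q in ('ref_ball','start','bin','jar','phone','driver'):
        for o in imaging.silhouettes(q,p):
            m=o['mask']; print(q,round(o['conf'],2),o['bbox'],np.nanmedian(w[m],0).round(),np.nanmax(w[m][:,2]).round())
E
python3 a.py
```

```text
{'clock': 0.0, 'joints': array([-1.3835847 ,  0.43524043,  0.02499631,  1.57412725, -0.01158118,
        1.13401779, -0.07510807]), 'qd': array([-0.00032268,  0.00017751, -0.00032217,  0.00023705,  0.00033052,
       -0.00061715, -0.00020835]), 'joint_torque': array([-4.74498938e-04, -6.70464778e+01,  1.02475259e+00, -3.16212881e+01,
        1.54443411e-02,  1.24875567e-02, -3.47090224e-05]), 'tool_pos': array([178.58361996, 598.68792098, 403.90352695]), 'ee_rot': array([-3.13995389e+00,  1.75917360e-04,  2.85168978e+00]), 'force': array([ 0.20536607, -0.2523082 ,  0.10812531]), 'ft_torque': array([ 0.02092342,  0.03915203, -0.07512317]), 'grip_width': 1.001648759264251}
173.4
scene campos [919. 520. 643.] axis [-0.46 -0.59 -0.66] 394.9164341196014
ref_ball 0.97 [190.1, 165.3, 19.6, 36.3] [ 579. -112.   20.] 89.0
ref_ball 0.56 [221.0, 182.2, 17.0, 32.2] [563.  -5.  49.] 98.0
start 0.69 [360.1, 261.6, 11.4, 12.1] [478. 299.  77.] 80.0
bin 0.69 [145.0, 129.3, 58.3, 44.9] [ 546. -292.   27.] 53.0
jar 0.66 [146.6, 227.0, 23.3, 29.8] [734. -19.  39.] 52.0
jar 0.56 [234.3, 133.3, 54.1, 31.7] [ 341. -176.    9.] 13.0
phone 0.63 [232.3, 135.3, 51.8, 29.7] [ 342. -177.    9.] 13.0
driver 0.79 [317.1, 215.3, 41.4, 20.2] [399. 160.  21.] 29.0
top campos [418.  21. 795.] axis [ 0.14 -0.03 -0.99] 364.03444040207444
ref_ball 0.8 [244.1, 170.8, 20.3, 17.6] [554.  -8.  85.] 97.0
ref_ball 0.7 [293.9, 162.0, 24.7, 28.4] [ 566. -112.   69.] 90.0
ref_ball 0.43 [237.9, 235.8, 12.7, 9.2] [433.  17.  40.] 47.0
bin 0.56 [356.5, 158.1, 53.2, 56.0] [ 545. -290.   16.] 53.0
jar 0.74 [252.9, 95.0, 20.4, 23.6] [723. -27.  49.] 53.0
jar 0.59 [245.7, 169.4, 17.8, 16.5] [553.  -9.  50.] 97.0
phone 0.68 [300.2, 260.0, 69.9, 46.4] [ 337. -183.    9.] 13.0
driver 0.85 [164.8, 239.8, 23.7, 74.7] [389. 155.  22.] 29.0
```

```bash
python3 -c "
import cv2
a=cv2.imread('pics/scene.png')[110:310,120:400];b=cv2.imread('pics/top.png')[80:310,130:410]
import numpy as np
a=cv2.resize(a,None,fx=2.8,fy=2.8,interpolation=3)
cv2.imwrite('pics/s2.png',a);cv2.imwrite('pics/t2.png',cv2.resize(b,None,fx=2.6,fy=2.6,interpolation=3))"
```

```text
(no output)
```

View pics/s2.png

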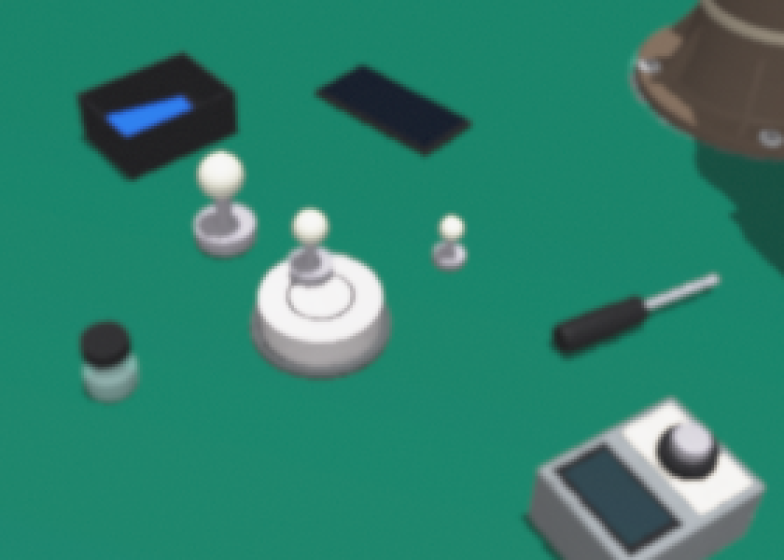

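View pics/t2.png

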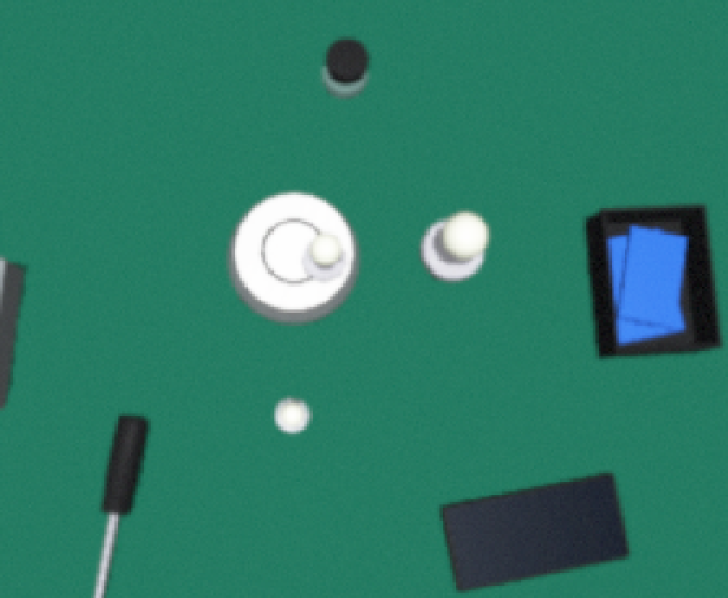

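Three candidates: the large ball (scene crop 221,200) stands on the bench and is 90 mm high, and the small one (452,240) also stands on the bench. The one meant is on the plinth (310,245); its top is at 97 mm ≈ 35+62, which fits. The crops show its foot off-centre toward −y and −x of the ring.

```bash
cat > b.py <<'E'
from h import *
from scipy.optimize import least_squares
for n in ('top','scene'):
    p=imaging.capture(n); w=cloud(p); g=p['pixels'].astype(int)
    d=np.hypot(w[...,0]-560,w[...,1]-10)
    m=(abs(w[...,2]-35)<6)&(d<90)
    q=w[m]; print(n,'plinth ext',q.min(0).round(1),q.max(0).round(1),np.median(q,0).round(1))
    mm=(w[...,2]>60)&(d<70); q=w[mm]; print('ball',q.mean(0).round(1),q.max(0).round(1),q.min(0).round(1))
    b=(w[...,2]>65)&(np.hypot(w[...,0]-470,w[...,1]-300)<90); q=w[b]; 
    if len(q): print('btn',len(q),q.min(0).round(1),q.max(0).round(1),q.mean(0).round(1))
    b=(w[...,2]>40)&(np.hypot(w[...,0]-480,w[...,1]-300)<120); q=w[b]
    if len(q): print('box',q.min(0).round(1),q.max(0).round(1))
p=imaging.capture('wrist'); s=status.sense(); r,t=ext(p,s); print('wrist cam',t.round(1),r.round(2).tolist(),p['fx'],np.array(p['tool_from_camera']).round(2).tolist())
E
python3 b.py
```

```text
top plinth ext [519.3 -32.5  29. ] [614.7  61.4  40.9] [568.5  20.9  34.6]
ball [557.3  -9.   92. ] [569.9   3.1  99. ] [546.2 -20.7  82.2]
btn 307 [453.8 277.2  65. ] [494.5 319.1  80.5] [474.1 297.   70.7]
box [440.5 245.2  40.2] [567.8 344.6  80.5]
scene plinth ext [521.  -32.2  29. ] [616.2  63.6  41. ] [576.   23.9  35.1]
ball [563.1  -4.1  87.2] [572.9   4.   97.9] [548.2 -17.   61.2]
btn 333 [453.9 276.9  65. ] [494.5 318.7  80.4] [478.4 299.7  71.8]
box [442.1 246.3  40.1] [568.4 345.9  80.4]
wrist cam [105.2 620.9 373.1] [[0.29, 0.91, 0.29], [0.96, -0.27, -0.09], [0.0, 0.3, -0.95]] 283.9163313855692 [[-0.0, -0.95, -0.3, 76.69], [1.0, -0.0, -0.0, 0.07], [-0.0, -0.3, 0.95, 31.65], [0.0, 0.0, 0.0, 1.0]]
```

Request:
move_arm(increments=[-0.68,-0.66,0,0,-0.68,-0.66,0,0,-0.68,-0.66,0,0,-0.68,-0.66,0,0,-0.68,-0.66,0,0,-0.68,-0.66,0,0,-0.68,-0.66,0,0,-0.68,-0.66,0,0,-0.68,-0.66,0,0,-0.68,-0.66,0,0,-0.68,-0.66,0,0,-0.68,-0.66,0,0,-0.68,-0.66,0,0,0,0,0,0], grip=0)

```text
clock: 2.6
tool_pos: [540.8, -50.7, 404.9]
ee_rot: [-3.14, 0.002, 2.845]
force: [0.2, -0.3, -0.4]
grip_width: 0.003
```

Request:
move_arm(increments=[0,0,0,1,0,0,0,1,0,0,0,1,0,0,0,1,0,0,0,1,0,0,0,1,0,0,0,1,0,0,0,1,0,0,0,1,0,0,0,1,0,0,0,1,0,0,0,1,0,0,0,0,0,0,0,0])

```text
clock: 4.35
tool_pos: [539.7, -45.5, 404.7]
ee_rot: [-3.141, -0.0, 1.18]
force: [-0.6, -0.9, 0.1]
grip_width: -0.002
```

```bash
cat > c.py <<'E'
from h import *
import sys
s=status.sense(); p=imaging.capture('wrist'); cv2.imwrite(sys.argv[1],cv2.resize(p['pixels'],None,fx=1.5,fy=1.5))
print(s['clock'],s['tool_pos'].round(1),s['ee_rot'].round(3),s['force'].round(2),s['grip_width'],s['joints'].round(2))
w=cloud(p,s); d=np.hypot(w[...,0]-567,w[...,1]-15)
m=(abs(w[...,2]-35)<4)&(d<60); q=w[m]
print('plinth',q.min(0).round(1),q.max(0).round(1),np.median(q,0).round(1))
# tip: points near tool axis, in tool frame
Rt=R.from_euler('xyz',s['ee_rot']).as_matrix(); tl=(w-s['tool_pos'])@Rt
f=(abs(tl[...,0])<30)&(abs(tl[...,1])<40)&(tl[...,2]>100)&(tl[...,2]<178); q=tl[f]
if len(q): print('finger tool', q.min(0).round(1),q.max(0).round(1)); k=q[q[:,2]>160]; print(k.min(0).round(1),k.max(0).round(1)) if len(k) else 0
for c,h in (('foot',48),('ball',84)):
    m=(w[...,2]>h-5)&(w[...,2]<h+5 if c=='foot' else w[...,2]>h)&(d<50)&~f
    q=w[m]
    if len(q): print(c,len(q),q.min(0).round(1),q.max(0).round(1),q.mean(0).round(1))
for o in imaging.silhouettes('ref_ball',p): print(o['conf'],o['bbox'])
E
python3 c.py pics/w1.png
```

```text
4.35 [539.7 -45.5 404.7] [-3.141 -0.     1.18 ] [-0.61 -0.91  0.11] -0.0019737744381584555 [-0.61  0.36  0.8   1.82 -0.29  1.08 -0.09]
plinth [520.7 -33.3  31.3] [616.6  62.6  38.2] [573.9  21.9  34.3]
finger tool [-11.9 -40.  100. ] [ 18.4  40.  171.2]
[  6.  -13.8 160. ] [ 11.6  13.4 171.2]
foot 303 [542.4 -24.5  43.5] [578.    8.1  49.4] [561.9  -2.4  47.2]
ball 4694 [530.8 -34.9  84.2] [572.9   2.9 331.6] [551.  -27.  297.7]
0.94 [280.4, 175.4, 46.4, 55.6]
0.81 [147.1, 130.7, 26.3, 21.1]
0.69 [244.3, 108.4, 32.1, 37.0]
```

View pics/w1.png

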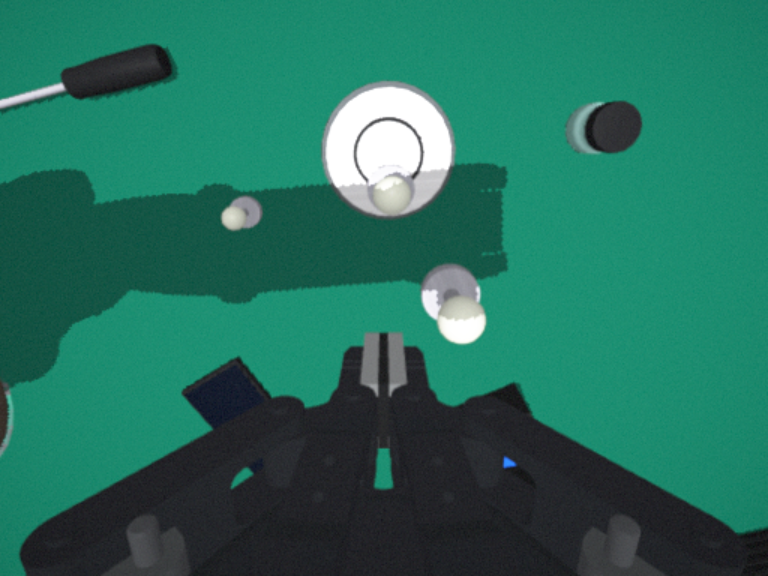

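The view shows the target ball at about (390,190) on the plinth, with the ring centre at (388,152). The closed fingertips are at (384,340), and the big ball is clear to the right at (455,300). Before descending I'll check the finger's front profile at ball height.

```bash
cat > d.py <<'E'
from h import *
s=status.sense(); p=imaging.capture('wrist'); w=cloud(p,s)
Rt=R.from_euler('xyz',s['ee_rot']).as_matrix(); tl=(w-s['tool_pos'])@Rt
for z in range(70,176,6):
    for lim in (14,50):
        q=tl[(abs(tl[...,1])<lim)&(abs(tl[...,2]-z)<3)&(abs(tl[...,0])<40)]
        if len(q): print(z,lim,len(q),np.percentile(q[:,0],[50,98]).round(1),'y',q[:,1].min().round(1),q[:,1].max().round(1))
E
python3 d.py
```

```text
76 14 1452 [19.6 20.8] y -14.0 14.0
76 50 2343 [19.6 20.8] y -19.3 19.0
82 14 1975 [16.7 20.1] y -14.0 14.0
82 50 4031 [11.8 20.1] y -50.0 50.0
88 14 2234 [16.4 17.9] y -14.0 14.0
88 50 7438 [11.  17.7] y -50.0 50.0
94 14 1867 [16.5 17.9] y -14.0 14.0
94 50 4882 [11.8 17.8] y -50.0 50.0
100 14 1205 [16.8 17.9] y -14.0 14.0
100 50 5314 [10.9 17.6] y -50.0 50.0
106 14 934 [16.9 17.9] y -14.0 14.0
106 50 3626 [12.  17.6] y -49.7 49.9
112 14 165 [12.2 16.7] y -13.6 13.8
112 50 2369 [11.3 16.2] y -46.3 45.4
118 14 688 [12.1 12.9] y -14.0 14.0
118 50 3928 [ 7.3 12.8] y -40.4 40.4
124 14 923 [12. 13.] y -14.0 13.9
124 50 1963 [12.  13.9] y -35.5 35.7
130 14 644 [12.3 14.1] y -14.0 13.9
130 50 956 [12. 14.] y -30.2 29.5
136 14 581 [ 7.2 12.5] y -12.2 12.5
136 50 592 [ 7.2 12.5] y -17.4 17.2
142 14 273 [11.1 11.8] y -13.7 13.4
142 50 273 [11.1 11.8] y -13.7 13.4
148 14 384 [ 7.8 11.9] y -13.7 13.6
148 50 384 [ 7.8 11.9] y -13.7 13.6
154 14 307 [ 7.8 11.6] y -13.7 13.4
154 50 307 [ 7.8 11.6] y -13.7 13.4
160 14 291 [ 7.8 11.3] y -13.6 13.4
160 50 291 [ 7.8 11.3] y -13.6 13.4
166 14 219 [10.5 11.3] y -13.4 13.0
166 50 219 [10.5 11.3] y -13.4 13.0
172 14 34 [10.7 11.2] y -6.3 6.0
172 50 34 [10.7 11.2] y -6.3 6.0
```

Request:
move_arm(increments=[0,0.13,0,-0.4,0,0,0.7,0,0,0,0.7,0,0,0,0.6,0,0,0,0,0,0,0,0,0])

```text
clock: 5.25
tool_pos: [547.5, -49.3, 286.0]
ee_rot: [3.14, -0.0, 1.232]
force: [-1.0, -0.4, 0.8]
grip_width: 0.001
```

Request:
move_arm(increments=[0,0,0.5,0,0,0,0.4,0,0,0,0.2,0,0,0,0.08,0,0,0,0,0,0,0,0,0])

```text
clock: 6.0
tool_pos: [547.3, -49.1, 214.7]
ee_rot: [3.14, -0.001, 1.232]
force: [-0.4, -0.3, -0.1]
grip_width: 0.0
```

```bash
cat > e.py <<'E'
from h import *
import sys
from scipy.optimize import least_squares
def circ(q,r=None):
    f=(lambda a:np.hypot(q[:,0]-a[0],q[:,1]-a[1])-(r or a[2]))
    a=least_squares(f,[*q.mean(0)[:2],20][:2 if r else 3],loss='soft_l1').x
    return a.round(1)
s=status.sense(); p=imaging.capture('wrist'); cv2.imwrite(sys.argv[1],cv2.resize(p['pixels'],None,fx=1.5,fy=1.5))
w=cloud(p,s); Rt=R.from_euler('xyz',s['ee_rot']).as_matrix(); tl=(w-s['tool_pos'])@Rt
fing=(tl[...,0]<15)&(abs(tl[...,1])<50)&(tl[...,2]<176)
d=np.hypot(w[...,0]-568.5,w[...,1]-14.6)
m=(d<52)&~fing
pl=w[m&(abs(w[...,2]-35)<3)]; print('plinth z',np.median(pl[:,2]),pl.min(0).round(1),pl.max(0).round(1))
fm=m&(w[...,2]>42)&(w[...,2]<51); q=w[fm]
print('foot n',len(q),'minmax',q.min(0).round(1),q.max(0).round(1))
# outer rim of foot: farthest points by angle from mean
c=circ(q)[:2]
for _ in range(3):
    an=np.arctan2(q[:,1]-c[1],q[:,0]-c[0]); rr=np.hypot(q[:,0]-c[0],q[:,1]-c[1]); b=((an+np.pi)/.2).astype(int)
    e=np.array([q[b==i][rr[b==i].argmax()] for i in np.unique(b) if rr[b==i].max()>13]); c=circ(e,17.7)
print('foot c',c,len(e))
bl=w[m&(w[...,2]>75)&(w[...,2]<100)]
if len(bl)>20:
    sp=least_squares(lambda a:np.linalg.norm(bl-a,axis=1)-13,[c[0],c[1],84],loss='soft_l1').x; print('ball c',sp.round(1))
# ring: dark pixels on plinth top
g=p['pixels'].max(2); rk=m&(abs(w[...,2]-35)<3)&(g<90)&(d<34)&(d>18); rk=w[rk]
if len(rk)>30: print('ring',len(rk),circ(rk))
o=(np.r_[sp,1][:3] if len(bl)>20 else np.r_[c,48])
print('in tool: foot',((np.r_[c,48]-s['tool_pos'])@Rt).round(1),'ball',((o-s['tool_pos'])@Rt).round(1),'plinthc',((np.r_[568.5,14.6,35]-s['tool_pos'])@Rt).round(1))
print(s['clock'],s['tool_pos'].round(1),s['ee_rot'].round(3),s['force'].round(2))
E
python3 e.py pics/w2.png
```

```text
plinth z 34.315792512883405 [520.4 -33.3  32. ] [616.1  62.6  37.9]
foot n 1952 minmax [542.3 -21.1  42.1] [578.1   8.2  49.2]
foot c [560.4  -9.4] 21
ball c [560.2  -9.8  83.1]
ring 1452 [568.3  14.6  25.7]
in tool: foot [ 41.7  -1.  166.7] ball [ 41.3  -1.  131.6] plinthc [ 67.   -1.4 179.7]
6.0 [547.3 -49.1 214.7] [ 3.140e+00 -1.000e-03  1.232e+00] [-0.37 -0.25 -0.14]
```

View pics/w2.png

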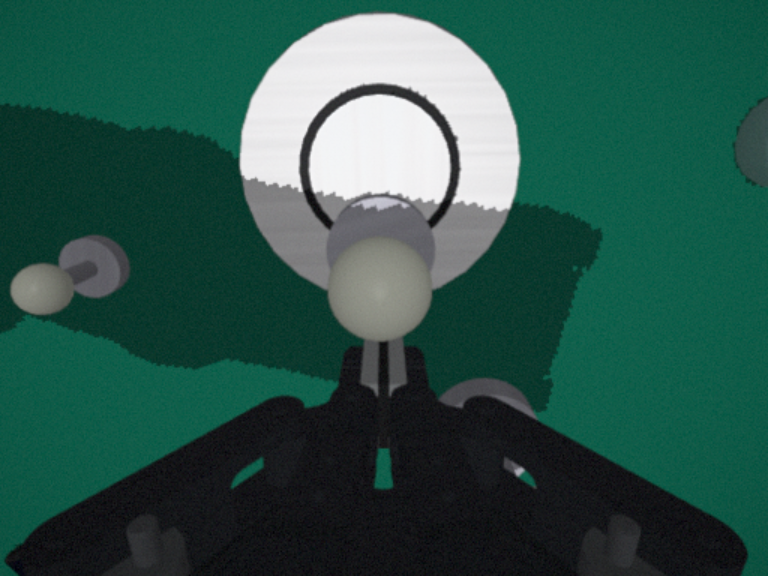

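Request:
move_arm(increments=[0,0,0.03,0,0.05,-0.01,0,0,0.05,-0.01,0,0,0.04,0,0,0,0.02,0,0,0,0.02,0,0,0,0.02,0,0,0,0.02,0,0,0,0.02,0,0,0,0.02,0,0,0,0,0,0,0])

```text
clock: 7.42
tool_pos: [551.1, -33.7, 212.1]
ee_rot: [3.142, -0.0, 1.232]
force: [1.1, 0.2, 0.5]
grip_width: 0.002
```

```bash
python3 e.py pics/w3.png
```

```text
plinth z 34.351447146704174 [520.6 -32.9  32. ] [615.9  62.5  37.9]
foot n 2377 minmax [543.3 -19.8  42. ] [579.2  11.3  51. ]
foot c [561.5  -6.4] 23
ball c [561.3  -6.7  83. ]
ring 1406 [568.4  14.6  25.7]
in tool: foot [ 29.2   0.8 164.1] ball [ 28.9   0.7 129.1] plinthc [ 51.4   0.4 177.1]
7.425 [551.1 -33.7 212.1] [ 3.142 -0.     1.232] [1.08 0.23 0.47]
```

It slides upright, about 3 mm so far, with the force around 1 N. Continuing.

Request:
move_arm(increments=[0.02,0,0,0,0.02,0,0,0,0.02,0,0,0,0.02,0,0,0,0.02,0,0,0,0.02,0,0,0,0.02,0,0,0,0.02,0,0,0,0.02,0,0,0,0.02,0,0,0,0.02,0,0,0,0.02,0,0,0,0.02,0,0,0,0,0,0,0])

```text
clock: 9.22
tool_pos: [556.2, -19.0, 212.1]
ee_rot: [-3.142, -0.0, 1.232]
force: [-0.5, 0.2, -0.0]
grip_width: -0.004
```

```bash
python3 e.py pics/w4.png
```

```text
plinth z 34.277022923674195 [520.9 -32.7  32.1] [615.7  62.3  37.9]
foot n 2378 minmax [548.6  -5.3  42.1] [584.4  26.3  51. ]
foot c [566.7   8.5] 23
ball c [566.5   8.1  83. ]
ring 1181 [568.3  14.6  25.8]
in tool: foot [ 29.3   0.8 164.1] ball [ 28.9   0.7 129.1] plinthc [ 35.7   0.4 177.1]
9.225 [556.2 -19.  212.1] [-3.142 -0.     1.232] [-0.47  0.18 -0.  ]
```

Request:
move_arm(increments=[0.02,0,0,0,0.02,0,0,0,0.02,0,0,0,0.02,0,0,0,0.02,0,0,0,0.01,0,0,0,0,0,0,0,-0.1,0,0,0,-0.3,0,0,0,-0.3,0,0,0,0,0,0,0])

```text
clock: 10.65
tool_pos: [543.6, -55.1, 212.3]
ee_rot: [3.141, 0.001, 1.228]
force: [-0.3, 0.2, -0.4]
grip_width: 0.003
```

```bash
python3 e.py pics/w5.png
```

```text
plinth z 34.23297686810696 [520.7 -33.6  32. ] [616.2  62.   37.4]
foot n 275 minmax [550.7   7.2  45.5] [586.7  32.3  49.3]
foot c [568.9  14.7] 19
ball c [568.7  14.3  83.1]
ring 1961 [568.4  14.6  25.7]
in tool: foot [ 74.4   0.4 164.3] ball [ 73.9   0.3 129.2] plinthc [ 74.2   0.  177.3]
10.65 [543.6 -55.1 212.3] [3.141e+00 1.000e-03 1.228e+00] [-0.28  0.17 -0.39]
```

View pics/w5.png

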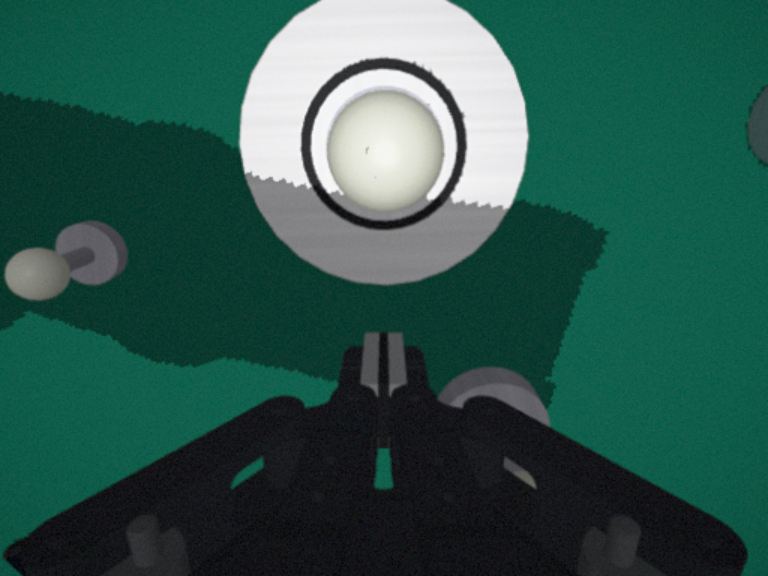

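The foot sits in the middle of the ring at (385,145), concentric to about 0.5 mm, and the finger is clear. Next, up and over to the button.

Request:
move_arm(increments=[0,0,-0.4,0,0,0,-0.8,0,0,0,-0.9,0,0,0,-0.9,0,0,0,0,0,0.86,-0.5,0,0,0.86,-0.5,0,0,0.86,-0.5,0,0,0.86,-0.5,0,0,0.86,-0.5,0,0,0.86,-0.5,0,0,0,0,0,0,0,0,0,0])

```text
clock: 12.32
tool_pos: [477.2, 299.3, 391.3]
ee_rot: [-3.141, 0.002, 1.233]
force: [0.1, -0.6, 0.4]
grip_width: -0.004
```

```bash
cat > f.py <<'E'
from h import *
import sys
s=status.sense(); p=imaging.capture('wrist'); cv2.imwrite(sys.argv[1],cv2.resize(p['pixels'],None,fx=1.5,fy=1.5))
w=cloud(p,s); Rt=R.from_euler('xyz',s['ee_rot']).as_matrix(); tl=(w-s['tool_pos'])@Rt
d=np.hypot(w[...,0]-474,w[...,1]-298)
cap=(d<35)&(w[...,2]>75)&(w[...,2]<90); q=w[cap]; print('cap',len(q),np.median(q[:,2]).round(1),q.min(0).round(1),q.max(0).round(1),q.mean(0).round(1))
c=((q.min(0)+q.max(0))/2); print('tool',((c-s['tool_pos'])@Rt).round(1))
print(s['clock'],s['tool_pos'].round(1),s['ee_rot'].round(3),s['force'].round(2),s['joints'].round(2))
E
python3 f.py pics/w6.png
```

```text
cap 394 76.2 [462.1 286.2  75. ] [485.9 310.5  78.4] [474.1 298.3  76.2]
tool [ -1.4  -2.5 314.6]
12.325 [477.2 299.3 391.3] [-3.141e+00  2.000e-03  1.233e+00] [ 0.06 -0.6   0.43] [-1.18  0.4   0.73  1.79 -0.3   1.07 -0.68]
```

View pics/w6.png

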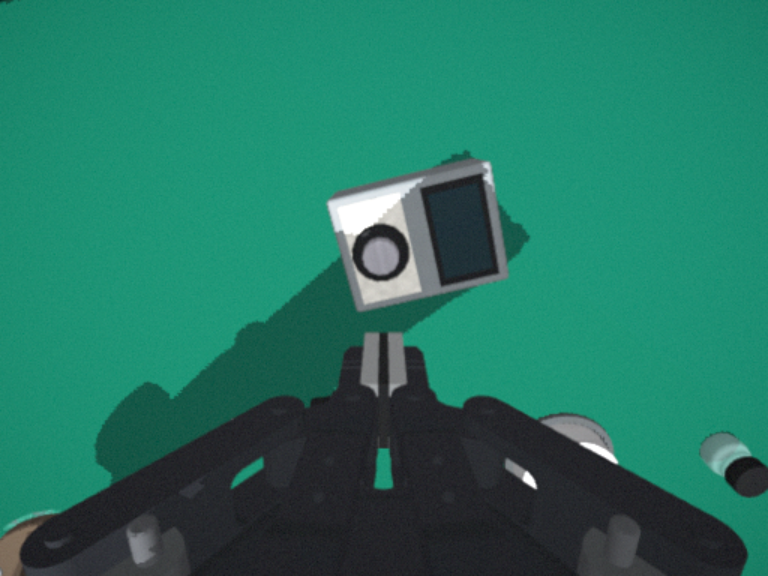

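```bash
cat > g.py <<'E'
from h import *
s=status.sense()
for n in ('wrist','top'):
    p=imaging.capture(n); w=cloud(p,s); d=np.hypot(w[...,0]-474,w[...,1]-298.4)
    for a in range(0,28,2):
        q=w[(d>=a)&(d<a+2)&(w[...,2]>40)&(w[...,2]<100)]; print(n,a,len(q),np.percentile(q[:,2],[10,50,90]).round(1)) if len(q) else 0
E
python3 g.py
```

```text
wrist 0 12 [75.5 76.  76.8]
wrist 2 35 [75.7 76.5 77.1]
wrist 4 57 [75.6 76.4 77.1]
wrist 6 78 [75.6 76.3 77.1]
wrist 8 100 [75.5 76.3 77.1]
wrist 10 127 [74.7 75.9 76.6]
wrist 12 132 [65.6 67.4 74.8]
wrist 14 136 [65.4 66.2 67.3]
wrist 16 181 [65.4 66.2 67. ]
wrist 18 208 [65.  66.1 67.1]
wrist 20 198 [54.7 57.2 65.7]
wrist 22 167 [54.2 55.2 56.4]
wrist 24 246 [53.9 55.  56.1]
wrist 26 262 [53.8 55.  56. ]
top 0 2 [74.8 75.8 76.8]
top 2 11 [75.5 76.5 77.6]
top 4 14 [75.6 76.6 77.8]
top 6 19 [75.4 76.2 77.2]
top 8 27 [74.7 76.4 77.7]
top 10 50 [67.7 75.2 77. ]
top 12 33 [65.7 68.3 74.7]
top 14 35 [65.  66.4 67.5]
top 16 48 [65.1 66.5 68.3]
top 18 67 [63.1 66.4 67.7]
top 20 79 [54.9 60.2 66.9]
top 22 43 [54.2 55.7 57.7]
top 24 65 [53.6 55.3 57.5]
top 26 76 [53.  55.3 57.1]
```

Request:
move_arm(increments=[-0.02,-0.04,0.7,0,0,0,0.7,0,0,0,0.5,0,0,0,0.2,0,0,0,0,0,0,0,0,0])

```text
clock: 13.22
tool_pos: [475.5, 298.9, 267.4]
ee_rot: [3.141, -0.002, 1.232]
force: [1.0, 0.2, 0.8]
grip_width: -0.003
```

Request:
move_arm(increments=[0,0,0.15,0,0,0,0.1,0,0,0,0.04,0,0,0,0.04,0,0,0,0.04,0,0,0,0,0])

```text
clock: 13.98
tool_pos: [474.8, 299.0, 244.5]
ee_rot: [-3.141, -0.001, 1.232]
force: [-3.6, -0.0, 10.5]
grip_width: 0.003
```

```bash
python3 -c "
from h import *
for i in range(3): imaging.capture('top'); s=status.sense(); print(s['tool_pos'].round(2),s['force'].round(2))"
```

```text
[474.83 298.96 244.44] [-3.02 -1.67 10.54]
[474.84 298.95 244.46] [-4.09 -0.56 10.26]
[474.81 298.96 244.44] [-4.08 -0.26 10.31]
```

Request:
move_arm(increments=[0,0,0.015,0,0,0,0,0,0,0,0,0])

```text
clock: 14.5
tool_pos: [474.9, 298.9, 244.3]
ee_rot: [-3.141, -0.001, 1.232]
force: [-6.8, -1.3, 19.0]
grip_width: 0.001
```

Request:
move_arm(increments=[0,0,-0.1,0,0,0,-0.3,0,0,0,-0.8,0,0,0,-0.9,0,0,0,-0.5,0,0,0,0,0,0,0,0,0])

```text
clock: 15.38
tool_pos: [474.6, 298.8, 398.8]
ee_rot: [-3.141, 0.0, 1.232]
force: [-0.6, -0.0, -0.8]
grip_width: -0.001
```

```bash
python3 f.py pics/w7.png
python3 - <<'E'
from h import *
s=status.sense()
for n in ('top','scene'):
    p=imaging.capture(n); w=cloud(p); d=np.hypot(w[...,0]-568.5,w[...,1]-14.6)
    bl=w[(d<50)&(w[...,2]>77)&(w[...,2]<100)]
    print(n,len(bl),bl.mean(0).round(1),bl.max(0).round(1))
    from scipy.optimize import least_squares
    print(least_squares(lambda a:np.linalg.norm(bl-a,axis=1)-13,[568,14,84],loss='soft_l1').x.round(1))
cv2.imwrite('pics/s9.png',cv2.resize(imaging.capture('scene')['pixels'][110:310,120:400],None,fx=2.8,fy=2.8,interpolation=3))
E
```

```text
cap 376 76.2 [462.2 286.2  75. ] [486.7 310.2  78.4] [474.3 298.3  76.3]
tool [-5.000e-01  2.000e-01  3.221e+02]
15.375 [474.6 298.8 398.8] [-3.141  0.     1.232] [-0.58 -0.04 -0.82] [-1.2   0.39  0.75  1.78 -0.3   1.08 -0.69]
top 131 [565.6  14.8  92.2] [577.8  26.9  99.2]
[567.6  14.5  83.6]
scene 118 [571.6  19.5  89.9] [580.8  28.2  98.4]
[567.7  14.2  84. ]
```

View pics/s9.png

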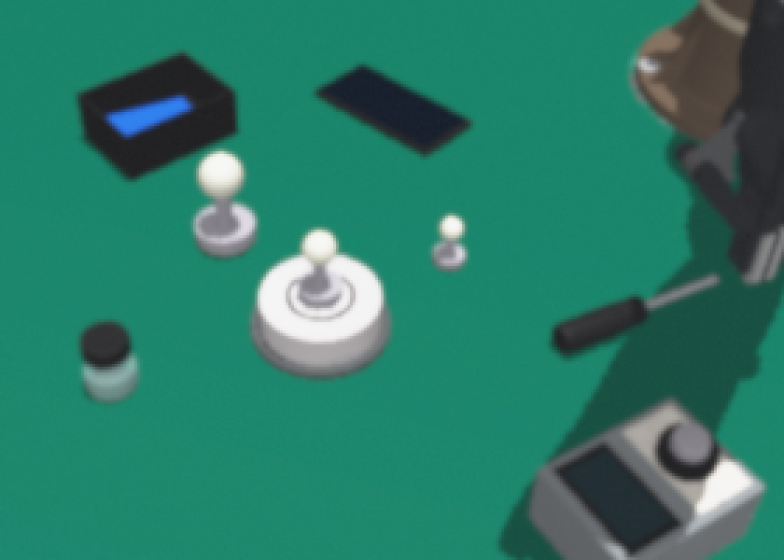

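The ball stands upright in the middle of the ring at (320,290), the button is back up, and nothing else has moved. The press hit its end stop: force rose to 19 N with only 0.2 mm more travel.

```bash
python3 -c "
from bench import workorder; print(workorder.hand_in())"
```

```text
the job is handed in; nothing more can be done
None
```

The reference ball now stands upright with its foot wholly inside the ring. The gauge-box button was then pressed right down and let go, and the job is handed in.

- **Ball:** I slid it about 26 mm in slow, small steps with the closed fingertips low on the foot disc, at about 1 N at each check. The wrist camera put the foot about 0.5 mm from the ring centre, with 6 mm allowed, and the finger was clear. The scene and top cameras agree to about 1 mm.
- **Button:** I pressed until it stopped. A further 0.9 mm of commanded travel moved it only 0.2 mm while the force rose from 10.5 to 19 N, against the roughly 4 N that fully down needs. Judged by camera height it had gone only about 5.3–5.5 mm of its 6 mm, which is within the 2 mm calibration error. After release the cap was back at its original height.
- **Everything else:** By eye, the other things in the final scene picture are where they were. The job took about 16 s of the 48 s allowed, and no check failed.

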